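# Vent the bioreactor and acknowledge its alarm

## Task

The bioreactor's pressure alarm is on: with a fingertip press the relief plunger on its head plate (the one with the wide flat round head) right down, keep it down for a good second, and let it spring back up. Then press the long bar-shaped key on the key box to acknowledge the alarm and draw the hand back. Press gently, pick nothing up, and leave the other plungers, the other keys and everything lying about alone.

Things in the scene. Friction and masses are not known exactly. Their poses are not given: they have to be found in the camera images.
- vessel: The bench bioreactor, fixed: glass jar in a brick-coloured jacket under a round steel head plate, 200 mm across, its top 160 mm above the bench. Origin: centre of the underside, z up. A plain steel hub, 44 mm across and 22 mm high, stands in the middle of the plate; four black-headed plungers and a loose white stopper stand round it at equal spacing (73 mm apart).
- port_disc: The relief plunger: the one with the wide flat round head, 36 mm across and 8 mm thick, flat top 34 mm above the head plate. One of five places on a 62 mm circle round the middle of the head plate; which one varies. Origin: centre of the underside of its collar (28 mm wide, 12 mm high), on the head plate; z up. 
- disc_plunger (a joint): How far the relief plunger is pressed, m: 0 up, 0.010 on its stop. It slides straight down against a spring and comes back by itself. About 2 N starts it, 6 N reaches the stop.
- port_pin: A plunger with a slim head, 12 mm across, top 34 mm above the head plate. One of five places on a 62 mm circle round the middle of the head plate; which one varies. Origin: centre of the underside of its collar (28 mm wide, 12 mm high), on the head plate; z up. To be left alone.
- port_square: A plunger with a square head, 22 mm, top 34 mm above the head plate. One of five places on a 62 mm circle round the middle of the head plate; which one varies. Origin: centre of the underside of its collar (28 mm wide, 12 mm high), on the head plate; z up. To be left alone.
- port_dome: A plunger with a domed head, 24 mm across, top 35 mm above the head plate. One of five places on a 62 mm circle round the middle of the head plate; which one varies. Origin: centre of the underside of its collar (28 mm wide, 12 mm high), on the head plate; z up. To be left alone.
- keybox: The key box, fixed: grey, 150 (x) x 200 (y) mm, 60 mm high, with four white keys in two rows of two, 64 mm apart, toward its +y side; a thin black line parts them from the bare -y strip, where a blue screw cap lies. Origin: centre of the underside, z up.
- keyplace_bar: The acknowledge key: the long bar-shaped one, 16 (x) x 44 (y) mm, flat top 12 mm above the key box. One of the four key places; which one varies. Origin: centre of the underside of its black surround (26 x 50 x 2 mm), on the key box's top; z up. 
- bar_key (a joint): How far the acknowledge key is pressed, m: 0 up, 0.006 on its stop. It slides straight down against a spring and comes back by itself. About 1.4 N starts it, 3.8 N reaches the stop.
- keyplace_round: A round key, 22 mm across, top 12 mm above the key box. Origin: centre of the underside of its black surround (26 x 50 x 2 mm), on the key box's top; z up. To be left alone.
- keyplace_small: A small square key, 14 mm, top 12 mm above the key box. Origin: centre of the underside of its black surround (26 x 50 x 2 mm), on the key box's top; z up. To be left alone.
- keyplace_square: A larger square key, 24 mm, top 12 mm above the key box. Origin: centre of the underside of its black surround (26 x 50 x 2 mm), on the key box's top; z up. To be left alone.
- stopper: Loose white plastic stopper, 24 mm across the top, 24 mm high, standing on the head plate at the fifth place. Origin: centre of the underside. To be left alone.
- screwcap: Loose blue screw cap, 32 mm across, 16 mm high, lying on the bare strip of the key box. Origin: centre of the underside. To be left alone.
- vial_a: Loose glass vial, 26 mm across, 45 mm high, on the bench between vessel and key box. Origin: centre of the underside. To be left alone.
- vial_b: Another such vial, farther from the robot. To be left alone.
- bottle: Loose glass bottle with a blue cap, 70 mm across, 130 mm high, beyond the work. Origin: centre of the underside. To be left alone.
- beaker: Loose glass beaker, 70 mm across, 80 mm high, beyond the work. Origin: centre of the underside. To be left alone.
- wrench: Loose wrench, 150 mm long, lying beyond the work. To be left alone.

How it is judged:
By the outcome, as a careful person would: the job done as asked, in the order asked, and still so for the second after the job is handed in, with the robot touching nothing.
It also fails if it takes over 54 s, if anything falls off the work surface, if the arm or the gripper's body presses on something with over 40 N, if the wrist force passes 120 N, or if a joint passes its speed limit or range.

## Robot

A 6-joint arm with a two-finger parallel gripper is mounted at the origin on the work surface. World frame = base frame: x ahead of the robot, y to its left, z up, the work surface at z = 0. Lengths are in m, angles in rad, forces in N, time in s.
With the tool pointing down it reaches from about 0.3 to 0.775 m from the base axis. Payload 14.6 kg.
Tool frame: the origin (TCP) lies on the centre line of the jaws, within the pads' length; the fingertips stand 19 mm ahead of it and the grasp point (between the pads) is the TCP; y points along the fingers, x is the direction in which the jaws open and shut, and the axes are right-handed (so a half turn about y gives the same grasp; the last joint's range is limited). The gripper opens to 94 mm and grips with 3 to 60 N. Pads are 16 mm wide; open, the fingers measure 119 mm over their backs; the gripper's body (75 mm by 177 mm) begins 78 mm behind the grasp point.
Start: joints at [1.171, 0.3, 1.521, -0, 1.321, -0.067], TCP at [0.18, 0.52, 0.199] pointing down, gripper open.
Joint ranges: [-3.03, 3.03], [-0.79, 2.21], [0.23, 2.52], [-1.04, 4.18], [0, 3.07], [-2.55, 2.55]. Speed limits (rad/s): [2.22, 2.22, 2.57, 3.14, 3.14, 3.14].

## Interface

Orientations are given as [roll, pitch, yaw] about the fixed x, y, z axes, in that order (R = Rz(yaw) Ry(pitch) Rx(roll)).
In Python, from station import get_obs, cams, workorder gives the robot as it stands.
- The arm moves only by the shell command python3 -m handwheel 'ROWS' [FORCE]. ROWS is JSON, a list of rows, each an object of numbers: "fingers": the opening, from -1 (shut) to 1 (fully open); "x", "y", "z": the shift along the tool's x, y, z in m; "spin": the turn about the tool's y in degrees. In form: [{"fingers": .., "x": .., "y": .., "z": .., "spin": ..}, ...]. A call has exactly 10 rows; each row is the pose to reach, as a shift and turn from the pose commanded when the call began, along the tool's axes at that moment; what a row does not reach only later rows make up. A row lasts 1/10 s, in which the tool goes at most 50 mm and 8.59 degrees, less where a joint would pass 70% of its speed; a pose out of reach is approached as far as the arm can. A call with a gripper value outside its range is refused whole. The fingers move at their own pace and stop on an object; FORCE is the grip in N (left out, the last holds). Time passes only in rows, so rows that repeat a pose let the fingers close, or fill a call up. It gives the time, the measured TCP pose, the force and the opening at its end, in the units of the state.
- get_obs(): the state, without advancing time (a new reading comes with each control period).
- cams.camera(name): name is "side" or "top" or "wrist"; returns (picture, depth): 400x640x3 uint8, red, green, blue; 400x640 float32, m along the optical axis (not along the pixel's ray), 0 where there is no reading.
- cams.get_calibration(name): a dict with "fx", "fy", "cx", "cy" (pixels), "view" (4x4, takes a point from world to camera coordinates). Camera axes: x right, y down, z forward; pixel columns grow to the right and rows downward; lengths in m; the calibration is good to about 2 mm. A picture is of the moment at which its call begins: read the wrist's pose just before it. get_calibration takes no time and is no camera call; for the wrist camera it gives the pose at the moment of the call.
- workorder.hand_in(): hands the job in, once; it reports no verdict.
The state is a dict: "time_s": time; "qpos": joint angles; "joint_vel": joint speeds; "tau": joint torques, N m; "ee_pos": TCP position; "eef_rot": TCP orientation; "force": force on the tool from outside, world axes, zero at the start; "moment": the same for the moment, N m; "grip_width": finger opening in m.
Only numpy, scipy, OpenCV 4.12 (cv2) and the standard library are available. Lean on these libraries where they do the work, as an engineer would, in place of code of your own. Each camera call takes 0.05 s, during which the arm holds its last target. There are 200 camera calls.

## Working session

There is one attempt and no reset: what is moved stays moved. The work goes in short steps, Python scripts to look and compute and a shell command to move; the robot and the scene stay as the last step left them, time stands still between calls to the robot, and variables do not carry over. Pictures are saved under pics/ and viewed, about 8 in all and at most 12, crops included, and the job is handed in when it is done.

```bash
mkdir -p pics; ls; cat > h.py <<'E'
import numpy as np, cv2
from station import get_obs, cams, workorder
from scipy.spatial.transform import Rotation as R
def snap(n,tag):
    c=cams.get_calibration(n); p,d=cams.camera(n)
    cv2.imwrite(f'pics/{tag}.png',cv2.cvtColor(p,cv2.COLOR_RGB2BGR)); np.savez(f'pics/{tag}.npz',p=p,d=d,**c); return p,d
def px(tag,u,v,z=None):
    f=np.load(f'pics/{tag}.npz'); V=f['view']; Ri=V[:3,:3].T; o=-Ri@V[:3,3]
    r=np.array([(u-f['cx'])/f['fx'],(v-f['cy'])/f['fy'],1.])
    w=Ri@r
    s=(z-o[2])/w[2] if z is not None else np.median(f['d'][int(v)-1:int(v)+2,int(u)-1:int(u)+2])
    return o+s*w
E
python3 - <<'E'
from h import *
o=get_obs(); print({k:np.round(v,3) for k,v in o.items()}); print(R.from_euler('xyz',o['eef_rot']).as_matrix().round(3))
snap('top','top1'); snap('side','side1')
E
```

```text
pics
{'time_s': np.float64(0.0), 'qpos': array([ 1.171,  0.301,  1.522,  0.   ,  1.321, -0.067]), 'joint_vel': array([ 0.002, -0.   , -0.001,  0.001,  0.001, -0.   ]), 'tau': array([ 3.0000e-03, -5.3181e+01, -3.5273e+01,  7.1000e-02,  2.5000e-02,
       -0.0000e+00]), 'ee_pos': array([0.18 , 0.52 , 0.198]), 'eef_rot': array([-1.571e+00,  1.000e-03,  1.238e+00]), 'force': array([-0.388,  0.065, -0.166]), 'moment': array([-0.003,  0.   , -0.014]), 'grip_width': np.float64(0.094)}
[[ 0.327 -0.    -0.945]
 [ 0.945 -0.001  0.327]
 [-0.001 -1.     0.   ]]
```

View pics/top1.png

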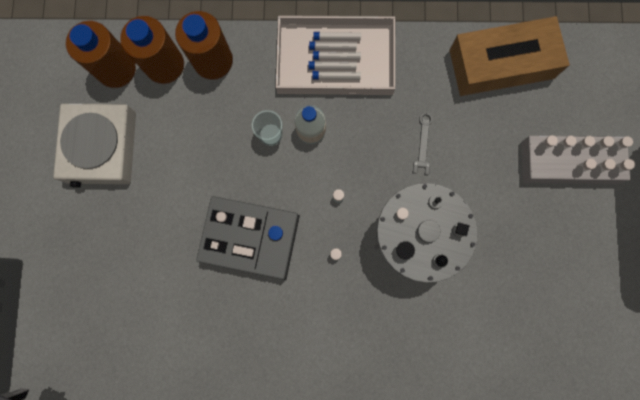

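View pics/side1.png

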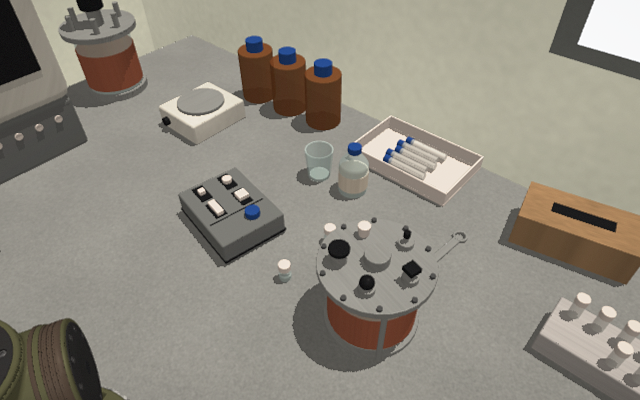

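Top view: vessel at about (428,232), the wide disc at (405,251), pin (436,202), square (462,230), dome (441,261), stopper (402,214). Key box at (248,238) with the bar key at (243,251). I'll check with an enlarged crop.

```bash
python3 - <<'E'
from h import *
p=cv2.imread('pics/top1.png')
a=cv2.resize(p[180:285,375:480],None,fx=5.5,fy=5.5,interpolation=cv2.INTER_CUBIC)
b=cv2.resize(p[195:285,195:300],None,fx=5.5,fy=5.5,interpolation=cv2.INTER_CUBIC)
w=np.zeros((578,800,3),np.uint8); w[:,:]=0
a=cv2.resize(p[230:280,385:455],(400,286),interpolation=cv2.INTER_CUBIC)
b=cv2.resize(p[200:270,195:300],(400,267),interpolation=cv2.INTER_CUBIC)
w[:286,:400]=a;w[:267,400:]=b
cv2.imwrite('pics/crop1.png',w[:290])
for n,u,v,z in [('disc',405,251,.194),('hub',430,232,.182),('plate',427.5,232.5,.16),('stopper',402.5,214,.184),('dome',441.5,261,.195),('square',462,230,.194),('bar',243,251,.072),('round',221.5,216.5,.072),('sq',249,223,.072),('small',215,246,.072),('cap',275,233,.076),('vA',335.5,254.5,.045),('vB',338,195.5,.045)]:
    print(n,px('top1',u,v,z).round(4),px('top1',u,v).round(4))
V=np.load('pics/top1.npz')['view'];print(V.round(3))
E
```

```text
disc [ 0.4743 -0.139   0.194 ] [ 0.4744 -0.1392  0.1927]
hub [ 0.5129 -0.1895  0.182 ] [ 0.5129 -0.1896  0.1815]
plate [ 0.5137 -0.1888  0.16  ] [ 0.5118 -0.1847  0.1814]
stopper [ 0.547  -0.1358  0.184 ] [ 0.5471 -0.1359  0.1834]
dome [ 0.4566 -0.2082  0.195 ] [ 0.4567 -0.2085  0.1937]
square [ 0.5168 -0.2484  0.194 ] [ 0.5169 -0.2486  0.1934]
bar [0.4735 0.1942 0.072 ] [0.4735 0.1942 0.0718]
round [0.5481 0.2448 0.072 ] [0.5484 0.2454 0.0694]
sq [0.5349 0.1835 0.072 ] [0.535  0.1838 0.0704]
small [0.4831 0.256  0.072 ] [0.4831 0.2561 0.0715]
cap [0.5137 0.1252 0.076 ] [0.5139 0.1255 0.0736]
vA [ 0.4711 -0.0074  0.045 ] [ 0.4711 -0.0074  0.0442]
vB [ 0.6036 -0.0109  0.045 ] [ 0.604  -0.011   0.0424]
[[ 0.021 -0.999 -0.025  0.026]
 [-0.99  -0.017 -0.141  0.586]
 [ 0.141  0.028 -0.99   1.102]
 [ 0.     0.     0.     1.   ]]
```

View pics/crop1.png

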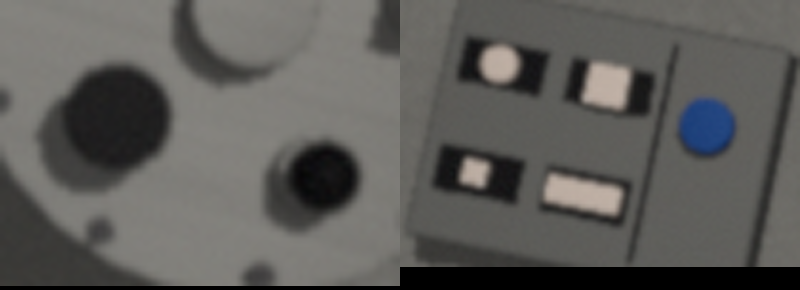

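The crop confirms the disc at (405.6, 250.5) and the bar key at (243.3, 250.9). The disc is 63 mm from the hub, which matches the 62 mm circle. Next I shut the fingers, rise and travel to above the disc.

```bash
python3 -m handwheel '[{"fingers":-1,"x":0,"y":-0.03,"z":0,"spin":0},{"fingers":-1,"x":-0.015,"y":-0.06,"z":-0.015,"spin":0},{"fingers":-1,"x":-0.04,"y":-0.08,"z":-0.04,"spin":0},{"fingers":-1,"x":-0.07,"y":-0.08,"z":-0.065,"spin":0},{"fingers":-1,"x":-0.10,"y":-0.08,"z":-0.095,"spin":0},{"fingers":-1,"x":-0.13,"y":-0.08,"z":-0.12,"spin":0},{"fingers":-1,"x":-0.16,"y":-0.08,"z":-0.15,"spin":0},{"fingers":-1,"x":-0.19,"y":-0.08,"z":-0.18,"spin":0},{"fingers":-1,"x":-0.22,"y":-0.08,"z":-0.205,"spin":0},{"fingers":-1,"x":-0.25,"y":-0.08,"z":-0.235,"spin":0}]' 10
python3 -m handwheel '[{"fingers":-1,"x":-0.03,"y":0,"z":-0.028,"spin":0},{"fingers":-1,"x":-0.06,"y":0,"z":-0.056,"spin":0},{"fingers":-1,"x":-0.09,"y":0,"z":-0.084,"spin":0},{"fingers":-1,"x":-0.12,"y":0,"z":-0.112,"spin":0},{"fingers":-1,"x":-0.15,"y":0,"z":-0.14,"spin":0},{"fingers":-1,"x":-0.18,"y":0,"z":-0.168,"spin":0},{"fingers":-1,"x":-0.21,"y":0,"z":-0.196,"spin":0},{"fingers":-1,"x":-0.24,"y":0,"z":-0.224,"spin":0},{"fingers":-1,"x":-0.26,"y":0,"z":-0.245,"spin":0},{"fingers":-1,"x":-0.277,"y":0,"z":-0.26,"spin":0}]'
python3 - <<'E'
from h import *
o=get_obs(); print({k:np.round(v,4) for k,v in o.items() if k not in('tau','joint_vel')})
snap('wrist','w1')
M=R.from_euler('xyz',o['eef_rot']).as_matrix()
c=cams.get_calibration('wrist')
tip=o['ee_pos']+M[:,1]*.019
q=c['view']@np.r_[tip,1]; print('tip px',c['fx']*q[0]/q[2]+c['cx'],c['fy']*q[1]/q[2]+c['cy'],q[2])
print('to disc', (M.T@(np.array([.475,-.1395,.194])-tip)).round(4))
E
```

```text
time_s: 1.1
ee_pos: [0.3201, 0.2053, 0.279]
eef_rot: [-1.571, -0.0, 1.238]
force: [0.9, -0.3, 1.3]
grip_width: 0.0177
time_s: 2.1
ee_pos: [0.4757, -0.1417, 0.2784]
eef_rot: [-1.57, 0.0, 1.237]
force: [0.7, 0.1, 0.2]
grip_width: 0.0005
{'time_s': np.float64(2.1), 'qpos': array([-0.3633,  0.1284,  1.5448, -0.    ,  1.4694, -1.6001]), 'ee_pos': array([ 0.4757, -0.1417,  0.2784]), 'eef_rot': array([-1.5698,  0.    ,  1.2369]), 'force': array([0.7355, 0.0803, 0.1513]), 'moment': array([ 0.0265, -0.0121,  0.0031]), 'grip_width': np.float64(0.0005)}
tip px 318.2345582808808 233.85180132527023 0.21875407361565272
to disc [0.0019 0.0654 0.0013]
```

View pics/w1.png

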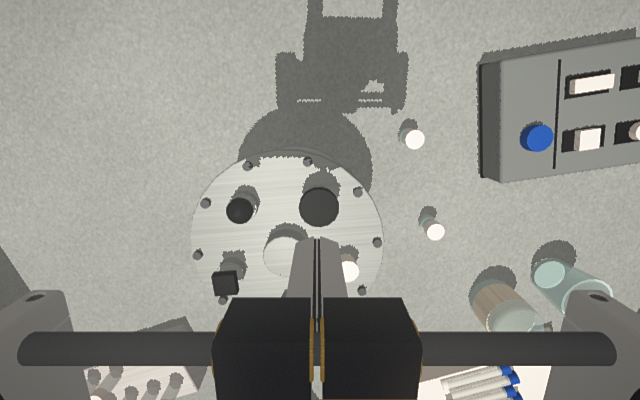

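Wrist view: the disc is at (319,207), just ahead of the closed fingertips at (318,236). The bar key shows at (591,84).

```bash
python3 - <<'E'
from h import *
print(px('w1',319,207,.194),px('w1',319,207),px('w1',591,84,.072),px('w1',285,255,.182))
E
```

```text
[ 0.47645256 -0.13924222  0.194     ] [ 0.47672297 -0.13932809  0.19307261] [0.47492328 0.19163143 0.072     ] [ 0.5147633  -0.18683484  0.182     ]
```

```bash
python3 -m handwheel '[{"fingers":-1,"x":0.001,"y":0.01,"z":0.001,"spin":0},{"fingers":-1,"x":0.002,"y":0.02,"z":0.001,"spin":0},{"fingers":-1,"x":0.002,"y":0.03,"z":0.001,"spin":0},{"fingers":-1,"x":0.002,"y":0.04,"z":0.001,"spin":0},{"fingers":-1,"x":0.002,"y":0.047,"z":0.001,"spin":0},{"fingers":-1,"x":0.002,"y":0.052,"z":0.001,"spin":0},{"fingers":-1,"x":0.002,"y":0.056,"z":0.001,"spin":0},{"fingers":-1,"x":0.002,"y":0.058,"z":0.001,"spin":0},{"fingers":-1,"x":0.002,"y":0.058,"z":0.001,"spin":0},{"fingers":-1,"x":0.002,"y":0.058,"z":0.001,"spin":0}]'
```

```text
time_s: 3.15
ee_pos: [0.4752, -0.1378, 0.2213]
eef_rot: [-1.571, 0.0, 1.238]
force: [0.3, 0.1, 0.1]
grip_width: 0.0005
```

Both cameras agree on the disc to about 2 mm. The tip is 8 mm above it, so I press slowly.

```bash
python3 -m handwheel '[{"fingers":-1,"x":0,"y":0.003,"z":0,"spin":0},{"fingers":-1,"x":0,"y":0.006,"z":0,"spin":0},{"fingers":-1,"x":0,"y":0.008,"z":0,"spin":0},{"fingers":-1,"x":0,"y":0.010,"z":0,"spin":0},{"fingers":-1,"x":0,"y":0.012,"z":0,"spin":0},{"fingers":-1,"x":0,"y":0.013,"z":0,"spin":0},{"fingers":-1,"x":0,"y":0.014,"z":0,"spin":0},{"fingers":-1,"x":0,"y":0.015,"z":0,"spin":0},{"fingers":-1,"x":0,"y":0.016,"z":0,"spin":0},{"fingers":-1,"x":0,"y":0.016,"z":0,"spin":0}]'
```

```text
time_s: 4.15
ee_pos: [0.475, -0.1377, 0.2049]
eef_rot: [-1.571, -0.0, 1.238]
force: [-0.1, -0.7, -0.8]
grip_width: 0.0004
```

The force shows no contact although the tip should be about 8 mm into the stroke. I'll look before going on.

```bash
python3 - <<'E'
from h import *
o=get_obs(); print(o['force'],o['ee_pos'])
s,_=snap('side','s2'); w,_=snap('wrist','w2'); 
print(get_obs()['force'])
c=cams.get_calibration('side')
for P in [(.475,-.138,.186),(.4765,-.139,.194)]:
    q=c['view']@np.r_[P,1]; print(c['fx']*q[0]/q[2]+c['cx'],c['fy']*q[1]/q[2]+c['cy'])
a=cv2.resize(s[190:310,280:440],(533,400),interpolation=cv2.INTER_CUBIC)
b=cv2.resize(w[140:340,260:390],(260,400))
cv2.imwrite('pics/crop2.png',np.hstack([a,b])[:,:,::-1])
E
```

```text
[-0.11727867 -0.68875741 -0.78442322] [ 0.47502148 -0.13774869  0.20493486]
[-0.23381976  0.14156111 -0.14518898]
335.74470317351313 251.4485572911753
336.91428240470816 247.98158750633831
```

View pics/crop2.png

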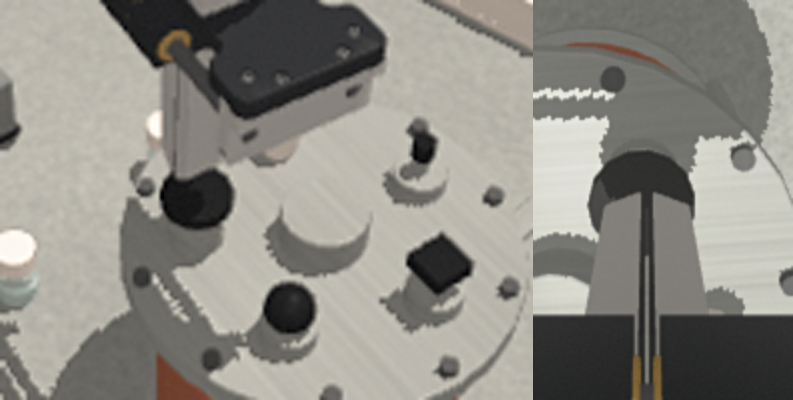

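The tip stands over the disc, but the view doesn't settle contact. The saved depth image can.

```bash
python3 - <<'E'
from h import *
for u,v in [(311,238),(311,242),(325,238),(325,242),(311,260),(300,224),(318,221),(318,226),(318,231),(335,226)]:
    print(u,v,px('w2',u,v).round(4))
for u,v in [(337,240),(337,236),(333,240),(339,251),(345,246),(334,250)]: print('side',u,v,px('s2',u,v).round(4))
E
```

```text
311 238 [ 0.4648 -0.1372  0.2147]
311 242 [ 0.465  -0.1372  0.2202]
325 238 [ 0.4677 -0.1295  0.2143]
325 242 [ 0.4675 -0.1296  0.2205]
311 260 [ 0.4652 -0.1369  0.2429]
300 224 [ 0.4613 -0.1439  0.194 ]
318 221 [ 0.4631 -0.1322  0.194 ]
318 226 [ 0.4665 -0.1334  0.1938]
318 231 [ 0.4698 -0.1345  0.1936]
335 226 [ 0.4712 -0.1231  0.1906]
side 337 240 [ 0.4662 -0.147   0.228 ]
side 337 236 [ 0.4662 -0.1468  0.237 ]
side 333 240 [ 0.4668 -0.1386  0.2212]
side 339 251 [ 0.4725 -0.1466  0.1961]
side 345 246 [ 0.4864 -0.1475  0.1966]
side 334 250 [ 0.4688 -0.1394  0.1962]
```

```bash
python3 - <<'E'
from h import *
for v in range(231,240): print(v,px('w2',311,v).round(4),px('w2',325,v).round(4))
for v in range(238,247): print('side',v,px('s2',333,v).round(4),px('s2',337,v).round(4))
E
```

```text
231 [ 0.4683 -0.1388  0.1937] [ 0.4714 -0.1302  0.1933]
232 [ 0.4689 -0.1391  0.1937] [ 0.472  -0.1304  0.1935]
233 [ 0.4695 -0.1393  0.194 ] [ 0.4726 -0.1306  0.1937]
234 [ 0.47   -0.1394  0.1944] [ 0.4732 -0.1308  0.1938]
235 [ 0.4706 -0.1396  0.1946] [ 0.4741 -0.1311  0.1932]
236 [ 0.4711 -0.1398  0.195 ] [ 0.4747 -0.1313  0.1933]
237 [ 0.4653 -0.1375  0.2118] [ 0.4751 -0.1315  0.194 ]
238 [ 0.4648 -0.1372  0.2147] [ 0.4677 -0.1295  0.2143]
239 [ 0.4649 -0.1373  0.2159] [ 0.4676 -0.1295  0.216 ]
side 238 [ 0.4664 -0.1388  0.2263] [ 0.4656 -0.1473  0.2333]
side 239 [ 0.4667 -0.1386  0.2235] [ 0.4662 -0.1469  0.2302]
side 240 [ 0.4668 -0.1386  0.2212] [ 0.4662 -0.147   0.228 ]
side 241 [ 0.4679 -0.1377  0.2173] [ 0.4662 -0.147   0.2257]
side 242 [ 0.4798 -0.128   0.1973] [ 0.4664 -0.1469  0.2231]
side 243 [ 0.4785 -0.1291  0.1969] [ 0.482  -0.1345  0.1979]
side 244 [ 0.4775 -0.13    0.196 ] [ 0.4812 -0.1352  0.1967]
side 245 [ 0.4755 -0.1316  0.1965] [ 0.4796 -0.1365  0.1966]
side 246 [ 0.4743 -0.1326  0.1959] [ 0.4783 -0.1376  0.1962]
```

Both cameras put the shut fingertips at z ≈ 0.213–0.218, about 27 mm higher than nominal. They seem to draw back when the fingers shut. The disc is still up at 0.194, so I descend by feel.

```bash
python3 -m handwheel '[{"fingers":-1,"x":0,"y":0.002,"z":0,"spin":0},{"fingers":-1,"x":0,"y":0.004,"z":0,"spin":0},{"fingers":-1,"x":0,"y":0.006,"z":0,"spin":0},{"fingers":-1,"x":0,"y":0.008,"z":0,"spin":0},{"fingers":-1,"x":0,"y":0.010,"z":0,"spin":0},{"fingers":-1,"x":0,"y":0.012,"z":0,"spin":0},{"fingers":-1,"x":0,"y":0.013,"z":0,"spin":0},{"fingers":-1,"x":0,"y":0.014,"z":0,"spin":0},{"fingers":-1,"x":0,"y":0.014,"z":0,"spin":0},{"fingers":-1,"x":0,"y":0.014,"z":0,"spin":0}]'
python3 - <<'E'
from h import *
w,_=snap('wrist','w3'); print(get_obs()['force'],get_obs()['ee_pos'])
for v in range(228,242,1): print(v,px('w3',311,v).round(4),px('w3',325,v).round(4))
E
```

```text
time_s: 5.25
ee_pos: [0.4751, -0.1378, 0.1911]
eef_rot: [-1.571, 0.0, 1.238]
force: [0.1, 0.5, 0.0]
grip_width: 0.0006
[-0.00830602  0.84314899 -0.70212121] [ 0.47509215 -0.1377789   0.19111704]
228 [ 0.4614 -0.1362  0.1938] [ 0.4644 -0.1282  0.1932]
229 [ 0.4619 -0.1364  0.194 ] [ 0.4649 -0.1284  0.1934]
230 [ 0.4625 -0.1366  0.1941] [ 0.4656 -0.1286  0.1933]
231 [ 0.4632 -0.1368  0.1939] [ 0.4662 -0.1288  0.1933]
232 [ 0.4638 -0.137   0.194 ] [ 0.4668 -0.129   0.1934]
233 [ 0.4645 -0.1373  0.1937] [ 0.4672 -0.1292  0.1939]
234 [ 0.4651 -0.1375  0.1938] [ 0.4678 -0.1294  0.1938]
235 [ 0.4657 -0.1377  0.1938] [ 0.4685 -0.1296  0.1938]
236 [ 0.4662 -0.1378  0.1941] [ 0.4692 -0.1298  0.1936]
237 [ 0.4651 -0.1374  0.1985] [ 0.4694 -0.13    0.1946]
238 [ 0.4648 -0.1372  0.201 ] [ 0.4677 -0.1295  0.2004]
239 [ 0.4652 -0.1374  0.2015] [ 0.4676 -0.1296  0.202 ]
240 [ 0.4652 -0.1373  0.203 ] [ 0.4675 -0.1296  0.2038]
241 [ 0.4649 -0.1372  0.2053] [ 0.4676 -0.1296  0.2051]
```

The tip is now about 5 mm above the disc, so full stroke is about 15 mm down. I go 12 mm and read the force.

```bash
python3 -m handwheel '[{"fingers":-1,"x":0,"y":0.002,"z":0,"spin":0},{"fingers":-1,"x":0,"y":0.004,"z":0,"spin":0},{"fingers":-1,"x":0,"y":0.006,"z":0,"spin":0},{"fingers":-1,"x":0,"y":0.008,"z":0,"spin":0},{"fingers":-1,"x":0,"y":0.009,"z":0,"spin":0},{"fingers":-1,"x":0,"y":0.010,"z":0,"spin":0},{"fingers":-1,"x":0,"y":0.011,"z":0,"spin":0},{"fingers":-1,"x":0,"y":0.012,"z":0,"spin":0},{"fingers":-1,"x":0,"y":0.012,"z":0,"spin":0},{"fingers":-1,"x":0,"y":0.012,"z":0,"spin":0}]'
```

```text
time_s: 6.3
ee_pos: [0.4751, -0.1378, 0.1792]
eef_rot: [-1.571, 0.0, 1.238]
force: [-0.7, 1.4, 5.6]
grip_width: 0.0004
```

```bash
python3 -m handwheel '[{"fingers":-1,"x":0,"y":0.0005,"z":0,"spin":0},{"fingers":-1,"x":0,"y":0.001,"z":0,"spin":0},{"fingers":-1,"x":0,"y":0.0015,"z":0,"spin":0},{"fingers":-1,"x":0,"y":0.002,"z":0,"spin":0},{"fingers":-1,"x":0,"y":0.002,"z":0,"spin":0},{"fingers":-1,"x":0,"y":0.002,"z":0,"spin":0},{"fingers":-1,"x":0,"y":0.002,"z":0,"spin":0},{"fingers":-1,"x":0,"y":0.002,"z":0,"spin":0},{"fingers":-1,"x":0,"y":0.002,"z":0,"spin":0},{"fingers":-1,"x":0,"y":0.002,"z":0,"spin":0}]'
python3 - <<'E'
from h import *
w,_=snap('wrist','w4'); o=get_obs();print(o['force'],o['ee_pos'])
for u,v in [(300,224),(318,226),(318,231),(335,228)]: print(px('w4',u,v).round(4))
E
```

```text
time_s: 7.3
ee_pos: [0.4752, -0.1378, 0.1778]
eef_rot: [-1.572, 0.0, 1.238]
force: [-2.9, 1.0, 10.6]
grip_width: 0.0005
[-2.95008736  1.29412817 10.47145125] [ 0.47524011 -0.13779894  0.1777723 ]
[ 0.4637 -0.1452  0.1598]
[ 0.4614 -0.1317  0.1814]
[ 0.4637 -0.1325  0.1834]
[ 0.4743 -0.1239  0.1592]
```

It's on the stop: the force rose to 10.5 N and the disc top reads 0.1834, about 10.5 mm down. I hold a further second, then rise straight up.

```bash
python3 -m handwheel '[{"fingers":-1,"x":0,"y":0,"z":0,"spin":0},{"fingers":-1,"x":0,"y":0,"z":0,"spin":0},{"fingers":-1,"x":0,"y":0,"z":0,"spin":0},{"fingers":-1,"x":0,"y":0,"z":0,"spin":0},{"fingers":-1,"x":0,"y":0,"z":0,"spin":0},{"fingers":-1,"x":0,"y":0,"z":0,"spin":0},{"fingers":-1,"x":0,"y":0,"z":0,"spin":0},{"fingers":-1,"x":0,"y":0,"z":0,"spin":0},{"fingers":-1,"x":0,"y":0,"z":0,"spin":0},{"fingers":-1,"x":0,"y":0,"z":0,"spin":0}]'
python3 -m handwheel '[{"fingers":-1,"x":0,"y":0,"z":0,"spin":0},{"fingers":-1,"x":0,"y":0,"z":0,"spin":0},{"fingers":-1,"x":0,"y":0,"z":0,"spin":0},{"fingers":-1,"x":0,"y":-0.004,"z":0,"spin":0},{"fingers":-1,"x":0,"y":-0.008,"z":0,"spin":0},{"fingers":-1,"x":0,"y":-0.013,"z":0,"spin":0},{"fingers":-1,"x":0,"y":-0.023,"z":0,"spin":0},{"fingers":-1,"x":0,"y":-0.038,"z":0,"spin":0},{"fingers":-1,"x":0,"y":-0.053,"z":0,"spin":0},{"fingers":-1,"x":0,"y":-0.063,"z":0,"spin":0}]'
python3 - <<'E'
from h import *
w,_=snap('wrist','w5'); o=get_obs();print(o['force'],o['ee_pos'])
M=R.from_euler('xyz',o['eef_rot']).as_matrix()
for u,v in [(318,200),(318,208),(318,215)]: print(px('w5',u,v).round(4))
print((M.T@(np.array([.4745,.193,0.24])-o['ee_pos'])).round(4))
E
```

```text
time_s: 8.35
ee_pos: [0.4752, -0.1378, 0.1778]
eef_rot: [-1.572, 0.0, 1.238]
force: [-2.9, 0.9, 11.1]
grip_width: 0.0003
time_s: 9.35
ee_pos: [0.4751, -0.1378, 0.2413]
eef_rot: [-1.571, 0.0, 1.238]
force: [-0.5, 1.0, -0.5]
grip_width: 0.0002
[-0.61147612 -0.86200991  2.26535109] [ 0.47554018 -0.13792593  0.2425399 ]
[ 0.4613 -0.1314  0.1881]
[ 0.4657 -0.133   0.1936]
[ 0.471  -0.1348  0.1937]
[0.3124 0.0022 0.1091]
```

The disc sprang back to 0.1937. Next, across to above the bar key.

```bash
python3 -m handwheel '[{"fingers":-1,"x":0.02,"y":0,"z":0.007,"spin":-1},{"fingers":-1,"x":0.055,"y":0,"z":0.019,"spin":-2},{"fingers":-1,"x":0.095,"y":0,"z":0.033,"spin":-3},{"fingers":-1,"x":0.135,"y":0,"z":0.047,"spin":-4},{"fingers":-1,"x":0.175,"y":0,"z":0.061,"spin":-5},{"fingers":-1,"x":0.215,"y":0,"z":0.075,"spin":-6},{"fingers":-1,"x":0.25,"y":0,"z":0.087,"spin":-7},{"fingers":-1,"x":0.28,"y":0,"z":0.098,"spin":-7},{"fingers":-1,"x":0.30,"y":0,"z":0.105,"spin":-7},{"fingers":-1,"x":0.312,"y":0,"z":0.109,"spin":-7}]'
python3 -m handwheel '[{"fingers":-1,"x":0,"y":0.01,"z":0,"spin":0},{"fingers":-1,"x":0,"y":0.03,"z":0,"spin":0},{"fingers":-1,"x":0,"y":0.05,"z":0,"spin":0},{"fingers":-1,"x":0,"y":0.07,"z":0,"spin":0},{"fingers":-1,"x":0,"y":0.09,"z":0,"spin":0},{"fingers":-1,"x":0,"y":0.105,"z":0,"spin":0},{"fingers":-1,"x":0,"y":0.115,"z":0,"spin":0},{"fingers":-1,"x":0,"y":0.12,"z":0,"spin":0},{"fingers":-1,"x":0,"y":0.12,"z":0,"spin":0},{"fingers":-1,"x":0,"y":0.12,"z":0,"spin":0}]'
python3 - <<'E'
from h import *
w,_=snap('wrist','w6'); o=get_obs();print(o['force'],o['ee_pos'])
for v in range(226,246,2): print(v,px('w6',311,v).round(4),px('w6',325,v).round(4))
E
```

```text
time_s: 10.4
ee_pos: [0.4736, 0.1942, 0.2396]
eef_rot: [-1.57, 0.0, 1.362]
force: [-0.5, -0.5, 0.3]
grip_width: 0.0004
time_s: 11.4
ee_pos: [0.4743, 0.1926, 0.1206]
eef_rot: [-1.572, -0.0, 1.36]
force: [0.1, 0.0, -0.3]
grip_width: 0.0006
[-0.06682202  0.61347761  0.28175695] [0.4742877  0.19269764 0.12066573]
226 [0.4781 0.1878 0.0711] [0.4801 0.1985 0.0718]
228 [0.4795 0.1875 0.0716] [0.4817 0.1981 0.0718]
230 [0.4848 0.1862 0.0619] [0.4868 0.1973 0.063 ]
232 [0.4874 0.1856 0.0596] [0.4899 0.1968 0.0594]
234 [0.4891 0.1852 0.0597] [0.4916 0.1964 0.0595]
236 [0.4905 0.1849 0.0605] [0.4931 0.1961 0.06  ]
238 [0.4641 0.1918 0.1302] [0.4662 0.1999 0.1294]
240 [0.4641 0.1919 0.1332] [0.466  0.1998 0.1328]
242 [0.4643 0.1919 0.1357] [0.466  0.1997 0.1355]
244 [0.4645 0.1919 0.138 ] [0.4662 0.1996 0.1379]
```

View pics/w6.png

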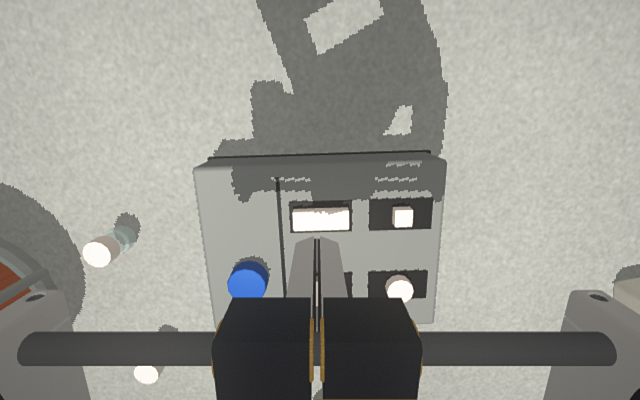

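The bar key is at (321,218), straight below the fingertips. Front-face depths put the finger centre at about (0.473, 0.194) against the key's (0.4745, 0.193). The tip is about 56 mm above the key top.

```bash
python3 -m handwheel '[{"fingers":-1,"x":0,"y":0.007,"z":0,"spin":0},{"fingers":-1,"x":0,"y":0.015,"z":0,"spin":0},{"fingers":-1,"x":0,"y":0.023,"z":0,"spin":0},{"fingers":-1,"x":0,"y":0.031,"z":0,"spin":0},{"fingers":-1,"x":0,"y":0.038,"z":0,"spin":0},{"fingers":-1,"x":0,"y":0.044,"z":0,"spin":0},{"fingers":-1,"x":0,"y":0.048,"z":0,"spin":0},{"fingers":-1,"x":0,"y":0.05,"z":0,"spin":0},{"fingers":-1,"x":0,"y":0.05,"z":0,"spin":0},{"fingers":-1,"x":0,"y":0.05,"z":0,"spin":0}]'
python3 - <<'E'
from h import *
w,_=snap('wrist','w7'); o=get_obs();print(o['force'],o['ee_pos'])
for v in range(222,244,2): print(v,px('w7',311,v).round(4),px('w7',325,v).round(4))
E
```

```text
time_s: 12.45
ee_pos: [0.4741, 0.1928, 0.0703]
eef_rot: [-1.571, -0.0, 1.36]
force: [-0.0, -0.3, 0.7]
grip_width: 0.0005
[0.2443095  0.76401805 0.76483343] [0.47414779 0.1927833  0.07034162]
222 [0.4611 0.1923 0.06  ] [0.4627 0.2012 0.0607]
224 [0.462  0.1921 0.0613] [0.4635 0.201  0.0622]
226 [0.4632 0.1919 0.0616] [0.465  0.2007 0.0619]
228 [0.4646 0.1916 0.0614] [0.4664 0.2004 0.0616]
230 [0.4659 0.1913 0.0616] [0.4675 0.2001 0.0622]
232 [0.4661 0.1913 0.0646] [0.4676 0.2    0.0654]
234 [0.4664 0.1913 0.0672] [0.4678 0.1999 0.0684]
236 [0.466  0.1914 0.0714] [0.4682 0.1998 0.0706]
238 [0.464  0.192  0.0798] [0.4661 0.2    0.0788]
240 [0.464  0.192  0.0827] [0.4656 0.2    0.083 ]
242 [0.4641 0.1921 0.0854] [0.4656 0.1999 0.0858]
```

```bash
python3 -m handwheel '[{"fingers":-1,"x":0,"y":0.002,"z":0,"spin":0},{"fingers":-1,"x":0,"y":0.004,"z":0,"spin":0},{"fingers":-1,"x":0,"y":0.006,"z":0,"spin":0},{"fingers":-1,"x":0,"y":0.007,"z":0,"spin":0},{"fingers":-1,"x":0,"y":0.008,"z":0,"spin":0},{"fingers":-1,"x":0,"y":0.009,"z":0,"spin":0},{"fingers":-1,"x":0,"y":0.010,"z":0,"spin":0},{"fingers":-1,"x":0,"y":0.011,"z":0,"spin":0},{"fingers":-1,"x":0,"y":0.011,"z":0,"spin":0},{"fingers":-1,"x":0,"y":0.011,"z":0,"spin":0}]'
```

```text
time_s: 13.5
ee_pos: [0.4741, 0.1928, 0.0597]
eef_rot: [-1.571, -0.0, 1.36]
force: [-3.7, -1.8, 11.2]
grip_width: 0.0002
```

11 N is past the key's 3.8 N, so it's on its stop. I check the key's height while it's down, hold briefly and rise.

```bash
python3 - <<'E'
from h import *
w,d=snap('wrist','w8'); o=get_obs();print(o['force'],o['ee_pos'])
f=np.load('pics/w8.npz')
for P in [(.4705,.176,.066),(.478,.2105,.066)]:
    q=f['view']@np.r_[P,1];u=f['fx']*q[0]/q[2]+f['cx'];v=f['fy']*q[1]/q[2]+f['cy'];print(u,v,px('w8',u,v).round(4))
for v in range(226,244,2): print(v,px('w8',290,v).round(4),px('w8',311,v).round(4),px('w8',346,v).round(4))
E
python3 -m handwheel '[{"fingers":-1,"x":0,"y":0,"z":0,"spin":0},{"fingers":-1,"x":0,"y":0,"z":0,"spin":0},{"fingers":-1,"x":0,"y":0,"z":0,"spin":0},{"fingers":-1,"x":0,"y":-0.003,"z":0,"spin":0},{"fingers":-1,"x":0,"y":-0.006,"z":0,"spin":0},{"fingers":-1,"x":0,"y":-0.01,"z":0,"spin":0},{"fingers":-1,"x":0,"y":-0.02,"z":0,"spin":0},{"fingers":-1,"x":0,"y":-0.035,"z":0,"spin":0},{"fingers":-1,"x":0,"y":-0.055,"z":0,"spin":0},{"fingers":-1,"x":0,"y":-0.08,"z":0,"spin":0}]'
```

```text
[-3.62851287 -1.84754076 12.04961554] [0.47412438 0.19277167 0.05972098]
287.6369454660764 250.7893835768647 [0.4706 0.1759 0.0657]
345.81097065155166 250.96556244660502 [0.4781 0.2105 0.0658]
226 [0.4575 0.18   0.0594] [0.4601 0.1927 0.0597] [0.4645 0.2137 0.0598]
228 [0.4587 0.1798 0.0597] [0.4612 0.1924 0.0601] [0.4652 0.2134 0.0613]
230 [0.4593 0.1798 0.0615] [0.462  0.1923 0.0615] [0.4664 0.2132 0.0617]
232 [0.4606 0.1795 0.0614] [0.4632 0.192  0.0615] [0.4674 0.2129 0.0624]
234 [0.4618 0.1792 0.0617] [0.4645 0.1918 0.0616] [0.4689 0.2127 0.0617]
236 [0.4631 0.1789 0.0617] [0.4654 0.1916 0.0626] [0.4701 0.2124 0.0621]
238 [0.4639 0.1788 0.0628] [0.4641 0.192  0.069 ] [0.4704 0.2122 0.0643]
240 [0.4642 0.1789 0.0654] [0.4643 0.192  0.0716] [0.4711 0.2119 0.0656]
242 [0.4656 0.1786 0.065 ] [0.4643 0.192  0.0746] [0.4724 0.2117 0.0656]
time_s: 14.55
ee_pos: [0.4735, 0.1926, 0.1398]
eef_rot: [-1.57, 0.001, 1.36]
force: [0.2, 0.2, -0.2]
grip_width: 0.0005
```

While held, the key top read 0.0657 at both ends, which is 6 mm down. Now draw the hand back and do the final check.

```bash
python3 -m handwheel '[{"fingers":-1,"x":0,"y":-0.02,"z":0,"spin":0},{"fingers":-1,"x":0,"y":-0.04,"z":0.01,"spin":0},{"fingers":-1,"x":0,"y":-0.06,"z":0.03,"spin":0},{"fingers":-1,"x":0,"y":-0.08,"z":0.05,"spin":0},{"fingers":-1,"x":0,"y":-0.1,"z":0.07,"spin":0},{"fingers":-1,"x":0,"y":-0.11,"z":0.085,"spin":0},{"fingers":-1,"x":0,"y":-0.12,"z":0.1,"spin":0},{"fingers":-1,"x":0,"y":-0.12,"z":0.1,"spin":0},{"fingers":-1,"x":0,"y":-0.12,"z":0.1,"spin":0},{"fingers":-1,"x":0,"y":-0.12,"z":0.1,"spin":0}]'
python3 - <<'E'
from h import *
snap('top','top2'); s,_=snap('side','side2')
for n,u,v in [('disc',405,251),('stopper',402,214),('cap',275,233),('vA',335,254),('vB',338,195),('bar',243,251),('round',221,216),('sq',249,223),('small',215,246),('dome',441,261),('square',462,230)]: print(n,px('top1',u,v).round(4),px('top2',u,v).round(4))
E
```

```text
time_s: 15.55
ee_pos: [0.3765, 0.2134, 0.2585]
eef_rot: [-1.57, 0.001, 1.36]
force: [-0.1, 0.8, 0.4]
grip_width: 0.0005
disc [ 0.4744 -0.1392  0.1927] [ 0.4743 -0.1391  0.1934]
stopper [ 0.5471 -0.1349  0.1835] [ 0.5472 -0.1351  0.1824]
cap [0.5139 0.1255 0.0736] [0.5138 0.1254 0.0743]
vA [ 0.4722 -0.0063  0.0444] [ 0.4722 -0.0063  0.0439]
vB [ 0.6051 -0.0109  0.0426] [ 0.6046 -0.0109  0.0458]
bar [0.4735 0.1942 0.0718] [0.4735 0.1942 0.0717]
round [0.5495 0.2465 0.0695] [0.5493 0.2462 0.0707]
sq [0.535  0.1838 0.0704] [0.5352 0.184  0.0691]
small [0.4831 0.2561 0.0715] [0.4832 0.2564 0.0701]
dome [ 0.4566 -0.2075  0.1937] [ 0.4567 -0.2078  0.1926]
square [ 0.5169 -0.2486  0.1934] [ 0.517  -0.2489  0.1921]
```

View pics/top2.png

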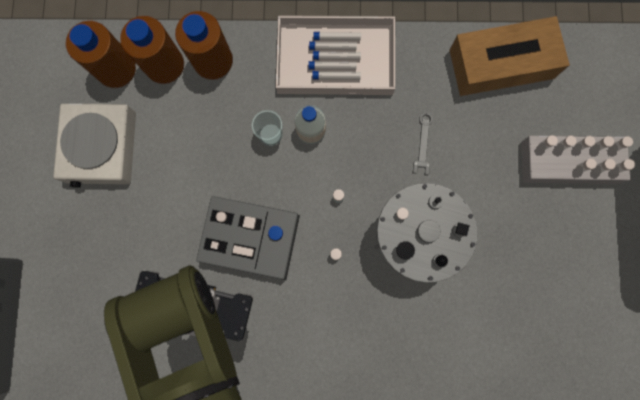

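The hand is clear at about (195,300). Everything stands where it did: disc (405,251), bar key (243,251), stopper, cap, vials, bottle, beaker and wrench. The disc and bar key are back up.

```bash
python3 -c "
from station import workorder
print(workorder.hand_in())"
```

```text
the job is handed in; nothing more can be done
None
```

I pressed the relief plunger, let it spring back, then pressed the acknowledge key, drew the hand back and handed the job in at about 15.7 s. No verdict was reported.

- **Relief plunger:** I pressed it with the closed fingertips onto its stop, at about 11 N. Depth read about 10.5 mm of travel. I held it down about 2 s and it came back up to 0.193–0.194 m.
- **Bar key:** I pressed it about 6 mm onto its stop at 11–12 N, and it came back to 0.072 m.
- **Last checks:** The wrist force reads near zero with the hand clear. In the before and after top views, the stopper, cap, vials, other keys, and the dome and square plungers read the same positions within about 3 mm. I compared the pin plunger, bottle, beaker and wrench only by eye, and they look unmoved.
- **What disagreed:** The shut fingertips stood about 27 mm higher than the stated 19 mm ahead of the TCP. The first plunger descent therefore stopped short in the air, and I finished it by depth and force.

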